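Hang the crested helmet frame on the drying rail under the strip lamp

ROBOT

A 6-joint arm with a two-finger parallel gripper is mounted at the origin on the work surface. World frame = base frame: x ahead of the robot, y to its left, z up, the work surface at z = 0. Lengths are in m, angles in rad, forces in N, time in s.
With the tool pointing down it reaches from about 0.425 to 0.925 m from the base axis. Payload 12.5 kg.
Tool frame: the origin (TCP) lies midway between the tips of the shut fingers; the grasp point (between the pads) lies 19 mm behind it (env.pinch_z is the distance from the TCP to the grasp point, in m); z points along the fingers, y is the line along which they close (so a half turn about z gives the same grasp; the last joint's range is limited). The gripper opens to 85 mm and grips with 20 to 120 N. Pads are 22 mm wide; open, the fingers measure 114 mm over their backs; the gripper's body (76 mm by 85 mm) begins 54 mm behind the grasp point. The pads swing forward as they close: fully open they stand 13 mm farther back than shut.
Start: joints at [1.122, 0.491, 1.559, -0, 1.092, -0.106], TCP at [0.21, 0.589, 0.231] pointing down, gripper open.
Joint ranges: [-3.1, 3.1], [-0.84, 2.19], [0.05, 2.79], [-1.13, 4.28], [0.06, 2.93], [-2.69, 2.69]. Speed limits (rad/s): [2.22, 2.22, 2.79, 3.14, 3.14, 3.14].

INTERFACE

Orientations are given as a rotation vector (axis times angle).
In Python, from station import env, vision gives the robot as it stands. The module is installed in compiled form; this text tells all that it offers.
- The arm moves only by the tool carry_out, never from a script. Its argument "deltas" is one flat list of numbers, 7 for each row, row after row: the shift along the tool's x, y, z each as a share of 0.04 m, from -1 to 1, then the turn, a rotation vector about the tool's x, y, z each as a share of 0.1 rad, from -1 to 1, then the opening, from -1 (shut) to 1 (fully open). A call has 1 to 12 rows; each row shifts and turns the commanded pose from where the row before left it, along the tool's axes as they then stand; what a row does not reach is not made up. A row lasts 1/12 s, in which the tool goes at most 41.7 mm and 7.16 degrees, less where a joint would pass 70% of its speed; a pose out of reach is approached as far as the arm can. A call with a number of a shift or a turn outside -1 to 1 is refused whole. A call with a gripper value outside its range is refused whole. The fingers move at their own pace and stop on an object; "grip_force" is the grip in N (left out, the last holds). Time passes only in rows, so rows that do not move let the fingers close. It gives the time, the measured TCP pose, the force, the opening and the grip force at its end, in the units of the state.
- env.state(): the state, without advancing time (a new reading comes with each control period).
- vision.snapshot(name): name is "scene" or "top" or "wrist"; returns a dict with "pixels" (480x640x3 uint8, red, green, blue), "mtx" (3x3 intrinsics, pixels), "cam_to_world" (4x4, takes a point from camera to world coordinates); the wrist camera has in their place "mount" (4x4, takes a point from camera to tool coordinates, whose origin is the TCP and whose axes are the flange's). Camera axes: x right, y down, z forward; pixel columns grow to the right and rows downward; lengths in m; the calibration is good to about 2 mm. The wrist camera is an equidistant fisheye: a pixel r from the principal point sees the ray r / f radians off the axis. A picture is of the moment at which its call begins: read the wrist's pose just before it. There is no depth.
- env.finish_job(): hands the job in; it is judged then, once.
The state is a dict: "clock": time; "q": joint angles; "joint_velocities": joint speeds; "tau": joint torques, N m; "tcp_pos": TCP position; "eef_rot": TCP orientation; "contact_force": force on the tool from outside, world axes, zero at the start; "torque": the same for the moment, N m; "gripper_width": opening from 0.0 (shut) to 1.0 (fully open); "finger_force": force on a finger pad.
Only numpy, scipy, OpenCV 4.12 (cv2) and the standard library are available. Lean on these libraries where they do the work, as an engineer would, in place of code of your own. Each camera call takes 0.05 s, during which the arm holds its last target. There are 200 camera calls.

TASK

Hang the crested helmet frame astride the drying rail, between the two stop collars: the bar up under its crown, one leg down on each side, crest upright, square to the rail. Let it hang there by itself. Do not bump the strip lamp just above the rail, and leave the plain frame, the glue bottle, the spray can and the tape roll where they stand.

Things in the scene. Friction and masses are not known exactly. Their poses are not given: they have to be found in the camera images.
- crested: crested helmet frame, rigid dark grey plastic, about 0.25 kg: inverted-U band 130 mm across (x), 50 mm wide (y), 6 mm thick, standing on its two legs. Origin midway between the feet, z up. Legs upright to z = 40 mm, 118 mm apart inside; thence the band slopes up to a short flat crown at the middle, underside z = 65, top z = 71 mm. Same turned half round about z
- crest (a point): middle of that frame's crest, 98 mm above the frame's origin: an upright flat fin along the frame's x on top of the crown, 12 mm thick (y), z = 71 to 116 mm from the feet, 64 mm long (48 mm in its top 20 mm). The part to grip
- plain: plain helmet frame: same grey band as the crested one (130 x 50 mm, 71 mm high) but without a crest; stands on the table, origin midway between its feet. A bystander
- rail: drying rail, fixed: horizontal steel bar 26 mm thick, 580 mm long, along its y, axis 120 mm above the table, on two posts at y = +-290 mm (posts rise 388 mm and also carry the lamp). Origin on the table under the middle of the bar; its -x side faces the robot. The bar is clear of anything below it
- bay: the two black rubber stop collars on the bar, 44 mm across and 10 mm thick, 130 mm apart inside. Origin on the bar's axis midway between them, y along the bar, x level across it (away from the robot), z up. Fixed on the bar; the place along the bar varies
- lamp: strip lamp, fixed, white, 560 mm long along the rail; origin = the rail's origin, on the table. It fills x = -8 to 28 mm (x away from the robot), z = 359 to 388 mm, so it overhangs the bar: an upright tool over the bar would hit it, one leaning back to the robot by 30 degrees or more clears it
- glue: small white glue bottle, 38 mm across, 100 mm high, standing; origin under its centre. A bystander
- can: spray can, 66 mm across, 190 mm high, standing; origin under its centre. A bystander
- tape: tape roll, 100 mm across, 45 mm high, lying flat; origin under its centre. A bystander

How it is judged:
By the outcome, as a careful person would: the job done as asked, in the order asked, and still so for the second after the job is handed in, with the robot touching nothing.
It also fails if it takes over 43 s, if anything falls off the work surface, if the arm or the gripper's body presses on something with over 40 N, if the wrist force passes 120 N, or if a joint passes its speed limit or range.

## Working session

There is one attempt and no reset: what is moved stays moved. The work goes in short steps, Python scripts to look and compute and a tool call to move; the robot and the scene stay as the last step left them, time stands still between calls to the robot, and variables do not carry over. Pictures are saved under pics/ and viewed, at most 10 in all, crops included, and the job is handed in when it is done.

Besides the shell and the picture viewer there is one more tool, called after "Emit:" as name(argument=value, ...) on one line, values as JSON. carry_out: Moves the arm, as the interface text tells. Shift numbers are shares of 0.04 m and turn numbers shares of 0.1 rad, none past 1 either way. Its arguments: {"type":"object","properties":{"deltas":{"type":"array"},"grip_force":{"type":"number"}},"required":["deltas"]}

```bash
mkdir -p pics
python3 - <<'E'
from station import env, vision
import cv2, pickle
d={}
for n in ("scene","top"):
    s=vision.snapshot(n); d[n]=s
    cv2.imwrite(f"pics/{n}0.png",s["pixels"][:,:,::-1]); print(n,s["mtx"].round(1).tolist(),s["cam_to_world"].round(3).tolist())
pickle.dump(d,open("d.pkl","wb"))
s=env.state(); print(s, env.pinch_z)
E
```

```text
scene [[455.1, 0.0, 319.2], [0.0, 455.1, 232.8], [0.0, 0.0, 1.0]] [[0.618, 0.428, -0.66, 1.152], [0.786, -0.349, 0.51, -0.448], [-0.012, -0.834, -0.552, 0.62], [0.0, 0.0, 0.0, 1.0]]
top [[545.1, 0.0, 320.6], [0.0, 545.1, 235.3], [0.0, 0.0, 1.0]] [[0.063, -0.975, 0.214, 0.27], [-0.998, -0.063, 0.01, 0.005], [0.004, -0.214, -0.977, 1.302], [0.0, 0.0, 0.0, 1.0]]
{'clock': 0.1, 'q': array([ 1.12242279e+00,  4.91477771e-01,  1.55936832e+00, -3.89547782e-06,
        1.09170146e+00, -1.05578105e-01]), 'joint_velocities': array([-0.00022459, -0.00229412, -0.00113091, -0.00077938,  0.00175519,
        0.00064316]), 'tau': array([ 3.85753257e-03, -6.19442081e+01, -2.62027216e+01, -7.93003551e-05,
        2.96275808e-03, -4.36015068e-05]), 'tcp_pos': array([0.20995956, 0.58847667, 0.23080649]), 'eef_rot': array([-5.35782458e-01, -3.09530609e+00,  1.44413599e-03]), 'contact_force': array([ 0.09207309,  0.12428259, -0.58943925]), 'torque': array([0.03640466, 0.01988018, 0.04104139]), 'finger_force': 0.0, 'gripper_width': 0.9955424132421385} 0.0187
```

View pics/scene0.png

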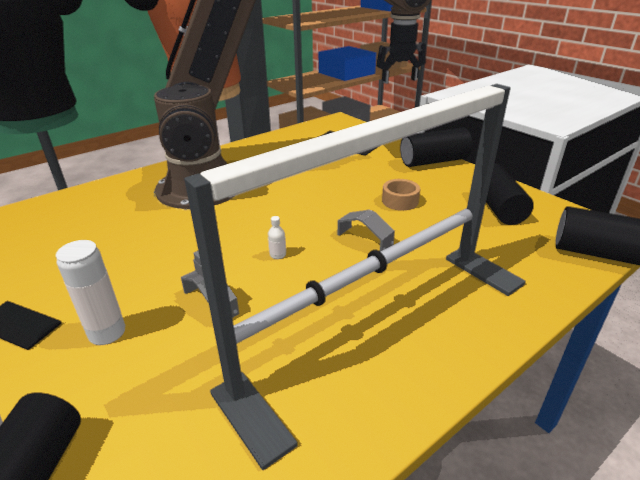

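View pics/top0.png

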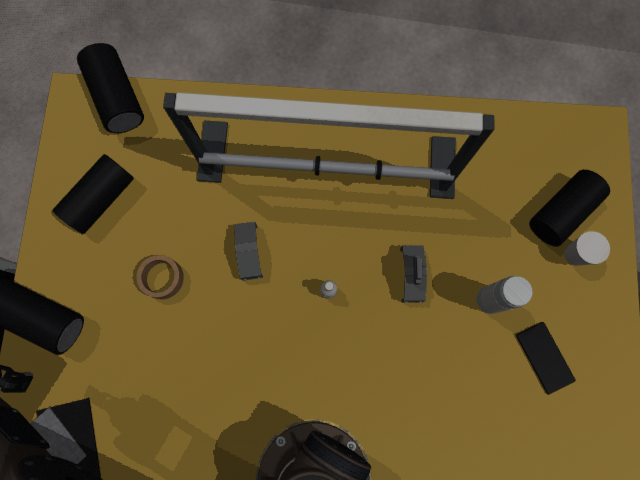

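The scene view shows the crested frame at about (210,285), half hidden behind the left post, and the collars at (316,292) and (377,261). In the top view the crested frame is at (414,273), with its fin at (421,268). The collars are at (317,165) and (379,169), and the plain frame is at (247,250). Next I'll enlarge the details.

Run:
```python
import cv2,pickle,numpy as np
d=pickle.load(open("d.pkl","rb"))
t=d["top"]["pixels"][:,:,::-1]; s=d["scene"]["pixels"][:,:,::-1]
def crop(i,x,y,w,h,W,H):
    o=cv2.resize(i[y:y+h,x:x+w],(W,H),interpolation=cv2.INTER_CUBIC)
    o=cv2.convertScaleAbs(o,alpha=1.6,beta=20); return o
# top crest: origin 375,235 50x... scale 6 ; 
A=crop(t,380,237,66,75,396,450)   # x6
B=crop(s,175,245,67,75,402,450)   # x6
C=crop(t,190,145,266,50,798,150)  # x3
im=np.vstack([np.hstack([A,B]),C]); cv2.imwrite("pics/c1.png",im)
```

```text
(no output)
```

View pics/c1.png

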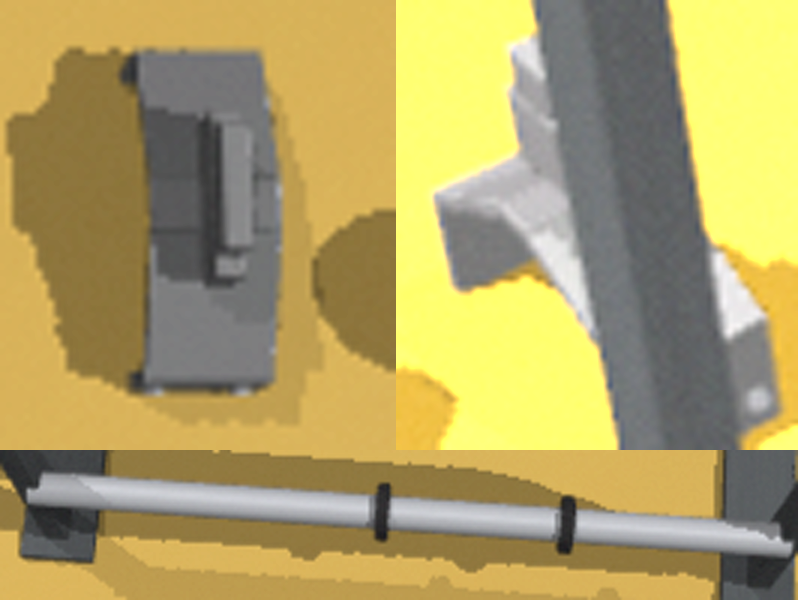

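The fin's top face in the crop has corners (218,124), (252,122), (251,247) and (224,247). The band's bend corners are (138,52), (262,50), (272,383) and (143,380). The collar centres are (382,511) and (567,525).

```bash
cat > h.py <<'E'
import numpy as np,pickle
d=pickle.load(open("d.pkl","rb"))
def onz(n,uv,z):
    s=d[n];T=s["cam_to_world"];r=T[:3,:3]@np.linalg.solve(s["mtx"],np.array([*uv,1.]))
    return T[:3,3]+r*(z-T[2,3])/r[2]
def proj(n,p):
    s=d[n];T=s["cam_to_world"];q=s["mtx"]@(T[:3,:3].T@(np.asarray(p)-T[:3,3]));return q[:2]/q[2]
E
python3 - <<'E'
from h import *
A=lambda x,y:(x/6+379.6,y/6+236.6)
C=lambda x,y:(x/3+189.7,y/3+449.7/3-5-150/1*0+0)
C=lambda x,y:(x/3+189.7,(y-450)/3+144.7)
np.set_printoptions(precision=4,suppress=True)
f=[onz("top",A(*p),.116) for p in [(218,124),(252,122),(251,247),(224,247)]]
print("fin",*f,np.mean(f,0))
b=[onz("top",A(*p),.042) for p in [(138,52),(262,50),(272,383),(143,380)]]
print("band",*b,np.mean(b,0))
for q in (f,b):
    v=(q[0]+q[1]-q[2]-q[3])/2; print("len",np.hypot(*v[:2]),"wid",np.linalg.norm(q[0]-q[1]),"yaw",np.degrees(np.arctan2(v[1],v[0])))
c=[onz("top",C(*p),.122) for p in [(382,511),(567,525)]]
e=[onz("top",C(*p),.122) for p in [(98,492),(715,536)]]
cs=[onz("scene",p,.12) for p in [(316,292),(377,261)]]
for q in (c,e,cs):
    v=q[0]-q[1]; print("bar",*q,np.mean(q,0),np.linalg.norm(v),"ang from y",np.degrees(np.arctan2(-v[0],v[1])))
E
```

```text
fin [ 0.4942 -0.1966  0.116 ] [ 0.4957 -0.2091  0.116 ] [ 0.4494 -0.2098  0.116 ] [ 0.4487 -0.2     0.116 ] [ 0.472  -0.2039  0.116 ]
band [ 0.5349 -0.177   0.042 ] [ 0.5388 -0.2257  0.042 ] [ 0.4084 -0.2325  0.042 ] [ 0.4064 -0.1829  0.042 ] [ 0.4721 -0.2045  0.042 ]
len 0.04598174108185028 wid 0.012583139999570161 yaw 2.561518225734518
len 0.1296624200927299 wid 0.04882085564656699 yaw 2.8287193396055947
bar [0.6922 0.0353 0.122 ] [ 0.6901 -0.1056  0.122 ] [ 0.6911 -0.0352  0.122 ] 0.14089481185441746 ang from y -0.8436345525222251
bar [0.6934 0.2521 0.122 ] [ 0.6886 -0.218   0.122 ] [0.691  0.0171 0.122 ] 0.4701824544292673 ang from y -0.5812610164433089
bar [ 0.6917 -0.1008  0.12  ] [0.694  0.0375 0.12  ] [ 0.6929 -0.0317  0.12  ] 0.1383031156722614 ang from y 179.02441666625734
```

I have the frame at (0.472, -0.204), yaw 2.7°, and the bay centre at (0.692, -0.034), yaw about -0.7°. The lengths check against the given sizes: 46/48, 130/130 and 140/140 mm. Next is a helper that solves one constant row repeated N times.

```bash
cat >> h.py <<'E'
from scipy.spatial.transform import Rotation as Ro
def pose(g,yaw,a,back=0.0187):
    "grasp point g, yaw and lean (deg) -> TCP pos, R; tool x back to robot, y left"
    y,a=np.radians([yaw,a]); z=np.array([np.sin(a)*np.cos(y),np.sin(a)*np.sin(y),-np.cos(a)])
    ty=np.array([-np.sin(y),np.cos(y),0]); R=np.c_[np.cross(ty,z),ty,z]
    return np.asarray(g)+back*z,Ro.from_matrix(R)
def rows(P0,P1,N):
    "constant row that, applied N times, goes P0->P1"
    (p0,R0),(p1,R1)=P0,P1; w=(R0.inv()*R1).as_rotvec()/N
    Rs=[R0*Ro.from_rotvec(w*k) for k in range(N)]
    v=np.linalg.solve(sum(r.as_matrix() for r in Rs),p1-p0)
    print(N,"x",(np.r_[v/.04,w/.1]).round(3).tolist())
def cur():
    from station import env
    s=env.state(); return np.array(s["tcp_pos"]),Ro.from_rotvec(s["eef_rot"])
E
python3 - <<'E'
from h import *
P0=cur()
A=(np.array([.43,.22,.28]),pose([0,0,0],2.7,0)[1])
B=pose([.43,-.20,.24],2.7,36)
rows(P0,A,12); rows(A,B,12)
E
```

```text
12 x [-0.581, -0.687, -0.102, -0.001, -0.0, -0.325]
12 x [0.051, -0.874, 0.107, 0.0, -0.524, -0.0]
```

Emit:
carry_out(deltas=[-0.58,-0.69,-0.1,0,0,-0.325,1,-0.58,-0.69,-0.1,0,0,-0.325,1,-0.58,-0.69,-0.1,0,0,-0.325,1,-0.58,-0.69,-0.1,0,0,-0.325,1,-0.58,-0.69,-0.1,0,0,-0.325,1,-0.58,-0.69,-0.1,0,0,-0.325,1,-0.58,-0.69,-0.1,0,0,-0.325,1,-0.58,-0.69,-0.1,0,0,-0.325,1,-0.58,-0.69,-0.1,0,0,-0.325,1,-0.58,-0.69,-0.1,0,0,-0.325,1,-0.58,-0.69,-0.1,0,0,-0.325,1,-0.58,-0.69,-0.1,0,0,-0.325,1], grip_force=40)

```text
clock: 1.1
tcp_pos: [0.4298, 0.2171, 0.2795]
eef_rot: [0.077, -3.141, -0.0]
contact_force: [0.9, 1.2, -0.5]
gripper_width: 1.006
finger_force: 0.0
```

Emit:
carry_out(deltas=[0.05,-0.87,0.11,0,-0.525,0,1,0.05,-0.87,0.11,0,-0.525,0,1,0.05,-0.87,0.11,0,-0.525,0,1,0.05,-0.87,0.11,0,-0.525,0,1,0.05,-0.87,0.11,0,-0.525,0,1,0.05,-0.87,0.11,0,-0.525,0,1,0.05,-0.87,0.11,0,-0.525,0,1,0.05,-0.87,0.11,0,-0.525,0,1,0.05,-0.87,0.11,0,-0.525,0,1,0.05,-0.87,0.11,0,-0.525,0,1,0.05,-0.87,0.11,0,-0.525,0,1,0.05,-0.87,0.11,0,-0.525,0,1])

```text
clock: 2.1
tcp_pos: [0.4573, -0.145, 0.256]
eef_rot: [-0.011, 2.62, -0.003]
contact_force: [1.6, 0.1, -0.9]
gripper_width: 1.0
finger_force: 0.0
```

Run:
```python
from h import *
from station import env
np.set_printoptions(precision=3,suppress=True)
P=cur(); print(env.state()["q"],P[0]); print(P[1].as_matrix()); print(env.state()["clock"],env.state()["contact_force"])
B=pose([.43,-.20,.24],2.7,36);print(B[0])
b=pose([.472-.06*np.sin(.628),-.204,.098+.06*np.cos(.628)],2.7,36); c=pose([.472,-.204,.098],2.7,36)
rows(P,b,6); rows(b,c,5)
```

```text
[-0.598  0.123  2.162  0.63   0.496 -2.682] [ 0.457 -0.145  0.256]
[[-0.867 -0.007  0.499]
 [-0.009  1.    -0.   ]
 [-0.499 -0.004 -0.867]]
2.1 [ 1.577  0.124 -0.921]
[ 0.441 -0.199  0.225]
6 x [0.317, -0.242, 0.414, -0.042, -0.177, -0.052]
5 x [0.0, -0.008, 0.3, 0.0, 0.0, 0.0]
```

Joint 6 is at its limit, so I'll use the half-turned grasp, turning +π about tool z while hovering.

Emit:
carry_out(deltas=[0,0,0,0,0,0.98,1,0,0,0,0,0,0.98,1,0,0,0,0,0,0.98,1,0,0,0,0,0,0.98,1,0,0,0,0,0,0.98,1,0,0,0,0,0,0.98,1,0,0,0,0,0,0.98,1,0,0,0,0,0,0.98,1,0,0,0,0,0,0.98,1,0,0,0,0,0,0.98,1,0,0,0,0,0,0.98,1])

```text
clock: 3.02
tcp_pos: [0.4581, -0.1435, 0.2568]
eef_rot: [1.354, 2.299, 0.362]
contact_force: [-0.1, -0.7, 0.8]
gripper_width: 1.002
finger_force: 0.0
```

Emit:
carry_out(deltas=[0,0,0,0,0,0.98,1,0,0,0,0,0,0.98,1,0,0,0,0,0,0.98,1,0,0,0,0,0,0.98,1,0,0,0,0,0,0.98,1,0,0,0,0,0,0.98,1,0,0,0,0,0,0.98,1,0,0,0,0,0,0.98,1,0,0,0,0,0,0.98,1,0,0,0,0,0,0.98,1,0,0,0,0,0,0.98,1])

```text
clock: 3.93
tcp_pos: [0.4581, -0.1434, 0.2568]
eef_rot: [2.472, 1.35, 0.661]
contact_force: [0.6, -0.6, -0.3]
gripper_width: 1.001
finger_force: 0.0
```

Emit:
carry_out(deltas=[0,0,0,0,0,0.98,1,0,0,0,0,0,0.98,1,0,0,0,0,0,0.98,1,0,0,0,0,0,0.98,1,0,0,0,0,0,0.98,1,0,0,0,0,0,0.98,1,0,0,0,0,0,0.98,1,0,0,0,0,0,0.98,1,0,0,0,0,0,0.98,1,0,0,0,0,0,0.98,1])

```text
clock: 4.77
tcp_pos: [0.4581, -0.1434, 0.2568]
eef_rot: [3.03, 0.03, 0.81]
contact_force: [0.6, -0.8, 0.4]
gripper_width: 0.998
finger_force: 0.0
```

```bash
cat >> h.py <<'E'
_p=pose
def pose(*a,**k):
    p,R=_p(*a,**k); return p,R*Ro.from_rotvec([0,0,np.pi])
E
python3 - <<'E'
from h import *
from station import env
np.set_printoptions(precision=3,suppress=True)
P=cur(); print(env.state()["q"],P[0],env.state()["clock"]); print(P[1].as_matrix())
b=pose([.472-.06*np.sin(.628),-.204,.098+.06*np.cos(.628)],2.7,36); print(b[0])
rows(P,b,8)
E
```

```text
[-0.593  0.122  2.161  0.626  0.496  0.456] [ 0.458 -0.143  0.257] 4.7667
[[ 0.866  0.017  0.499]
 [ 0.019 -1.    -0.   ]
 [ 0.499  0.01  -0.867]]
[ 0.448 -0.203  0.131]
8 x [-0.244, 0.185, 0.311, 0.031, 0.133, -0.025]
```

Emit:
carry_out(deltas=[-0.24,0.185,0.31,0.03,0.133,-0.025,1,-0.24,0.185,0.31,0.03,0.133,-0.025,1,-0.24,0.185,0.31,0.03,0.133,-0.025,1,-0.24,0.185,0.31,0.03,0.133,-0.025,1,-0.24,0.185,0.31,0.03,0.133,-0.025,1,-0.24,0.185,0.31,0.03,0.133,-0.025,1,-0.24,0.185,0.31,0.03,0.133,-0.025,1,-0.24,0.185,0.31,0.03,0.133,-0.025,1,0,0,0,0,0,0,1])

```text
clock: 5.52
tcp_pos: [0.4483, -0.2048, 0.1301]
eef_rot: [-2.974, -0.075, -0.963]
contact_force: [-1.2, 0.8, 0.5]
gripper_width: 1.0
finger_force: 0.0
```

Run:
```python
from h import *
from station import env,vision
import cv2
np.set_printoptions(precision=3,suppress=True)
P=cur(); print(env.state()["q"],P[0],env.state()["clock"]); print(P[1].as_matrix())
b=pose([.472-.06*np.sin(.628),-.204,.098+.06*np.cos(.628)],2.7,36)
rows(P,b,4)
c=pose([.472,-.204,.098],2.7,36); rows(P,c,6)
w=vision.snapshot("wrist"); cv2.imwrite("pics/w1.png",w["pixels"][:,:,::-1])
print(w["mtx"],w["mount"])
```

```text
[-0.798  0.421  2.32   1.667  0.457 -0.85 ] [ 0.448 -0.205  0.13 ] 5.5167
[[ 0.809  0.05   0.586]
 [ 0.041 -0.999  0.028]
 [ 0.586  0.001 -0.81 ]]
4 x [0.002, -0.009, -0.009, -0.002, 0.005, 0.008]
6 x [0.001, 0.001, 0.244, -0.001, 0.003, 0.005]
[[371.648   0.    322.405]
 [  0.    371.648 235.54 ]
 [  0.      0.      1.   ]] [[ 0.    -0.95  -0.313  0.08 ]
 [ 1.     0.    -0.001 -0.   ]
 [ 0.001 -0.313  0.95  -0.143]
 [ 0.     0.     0.     1.   ]]
```

View pics/w1.png

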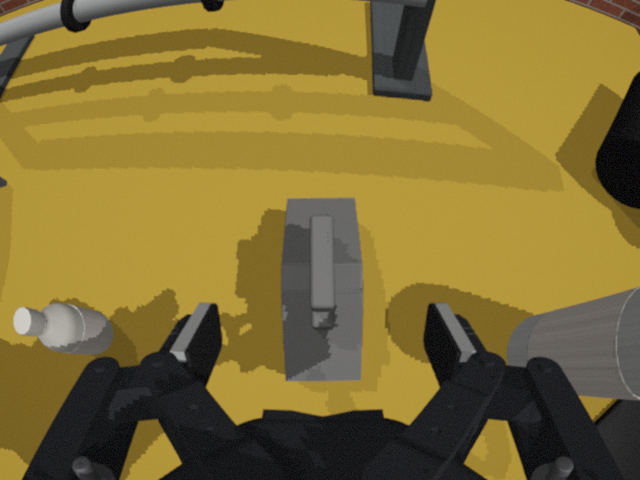

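The wrist view shows the fin upright and centred: its top face spans x=311–332, y=215–308. The can is on the right and the glue on the left. I'll check the fin position and the can clearance.

Run:
```python
from h import *
from station import vision
np.set_printoptions(precision=4,suppress=True)
P=cur(); w=vision.snapshot("wrist"); M=w["mount"];K=w["mtx"]
def fe(p):
    t=P[1].inv().apply(np.asarray(p)-P[0]); c=M[:3,:3].T@(t-M[:3,3])
    th=np.arctan2(np.hypot(c[0],c[1]),c[2]); return K[:2,2]+K[0,0]*th*c[:2]/np.hypot(c[0],c[1])
x=np.array([np.cos(.047),np.sin(.047),0])*.024
o=np.array([.472,-.204,.116]); print(fe(o+x),fe(o-x),fe(o))
print("can top centre/glue",onz("top",(515,292),.19),onz("top",(329,287),.1), onz("top",(485,302),0))
```

```text
[324.716  217.5666] [324.5839 312.2062] [324.6644 263.4654]
can top centre/glue [ 0.4211 -0.3882  0.19  ] [ 0.4181 -0.009   0.1   ] [ 0.4184 -0.3835  0.    ]
```

Emit:
carry_out(deltas=[0,-0.006,0.245,0,0,0,1,0,-0.006,0.245,0,0,0,1,0,-0.006,0.245,0,0,0,1,0,-0.006,0.245,0,0,0,1,0,-0.006,0.245,0,0,0,1,0,-0.006,0.245,0,0,0,1,0,0,0,0,0,0,1,0,0,0,0,0,0,1])

```text
clock: 6.28
tcp_pos: [0.4838, -0.2004, 0.0858]
eef_rot: [-2.974, -0.079, -0.968]
contact_force: [0.1, 0.5, 0.2]
gripper_width: 1.0
finger_force: 0.0
```

Emit:
carry_out(deltas=[0,0,0,0,0,0,-1,0,0,0,0,0,0,-1,0,0,0,0,0,0,-1,0,0,0,0,0,0,-1,0,0,0,0,0,0,-1,0,0,0,0,0,0,-1,0,0,0,0,0,0,-1,0,0,0,0,0,0,-1,0,0,0,0,0,0,-1,0,0,0,0,0,0,-1,0,0,0,0,0,0,-1,0,0,0,0,0,0,-1], grip_force=60)

```text
clock: 7.28
tcp_pos: [0.4835, -0.2011, 0.085]
eef_rot: [-2.975, -0.077, -0.967]
contact_force: [-2.6, -1.6, 3.1]
gripper_width: 0.13
finger_force: 60.2
```

Run:
```python
from h import *
from station import env
np.set_printoptions(precision=4,suppress=True)
P=cur(); s=env.state(); print(s["q"],P[0],s["clock"],s["gripper_width"],s["finger_force"],s["contact_force"])
g=P[0]-.0187*P[1].apply([0,0,1]); print("grasp",g); print(P[1].as_matrix())
up=(P[0]+[0,0,.115],P[1]); rows(P,up,6)
```

```text
[-0.7261  0.5507  2.2905  1.9491  0.4575 -1.0899] [ 0.4835 -0.2011  0.085 ] 7.2833 0.1297747027913443 60.24292565882206 [-2.5929 -1.6144  3.0732]
grasp [ 0.4725 -0.2016  0.1001]
[[ 0.8076  0.0507  0.5875]
 [ 0.0429 -0.9987  0.0272]
 [ 0.5882  0.0032 -0.8087]]
6 x [0.282, 0.002, -0.388, 0.0, 0.0, 0.0]
```

The grip holds at about 11 mm on the fin. I'll plan the carry with extra back-lean so the front leg passes over the bar and the wrist stays clear of the lamp.

```bash
cat >> h.py <<'E'
G=(np.array([.4835,-.2011,.085]),Ro.from_matrix([[.8076,.0507,.5875],[.0429,-.9987,.0272],[.5882,.0032,-.8087]]))
F0=(np.array([.472,-.2016,0]),Ro.from_euler("z",2.8,degrees=True))
def fr(c,yaw,tilt):
    "TCP pose putting the crown underside at c, frame yaw, tilt back (deg)"
    R=Ro.from_euler("ZY",[yaw,-tilt],degrees=True); D=R*F0[1].inv()
    o=np.asarray(c)-R.apply([0,0,.065]); return o+D.apply(G[0]-F0[0]),D*G[1]
def frame():
    p,R=cur(); D=R*G[1].inv(); Rf=D*F0[1]; o=p-D.apply(G[0]-F0[0]); return o+Rf.apply([0,0,.065]),Rf.as_euler("ZYX",degrees=True)
E
python3 - <<'E'
from h import *
P=cur(); U=(P[0]+[0,0,.13],P[1]); rows(P,U,6)
W2=fr([.642,-.034,.205],-.7,14); W3=fr([.691,-.034,.15],-.7,14); W4=fr([.692,-.034,.145],-.7,0); W5=fr([.692,-.034,.134],-.7,0)
rows(U,W2,12);rows(W2,W3,4);rows(W3,W4,5);rows(W4,W5,2)
E
```

```text
6 x [0.319, 0.002, -0.438, 0.0, 0.0, 0.0]
12 x [0.278, -0.34, 0.218, -0.036, 0.203, 0.038]
4 x [-0.067, -0.005, 0.456, 0.0, 0.0, 0.0]
5 x [-0.003, -0.0, 0.047, 0.002, -0.489, -0.001]
2 x [-0.081, -0.0, 0.111, 0.0, 0.0, 0.0]
```

Emit:
carry_out(deltas=[0.32,0,-0.44,0,0,0,-1,0.32,0,-0.44,0,0,0,-1,0.32,0,-0.44,0,0,0,-1,0.32,0,-0.44,0,0,0,-1,0.32,0,-0.44,0,0,0,-1,0.32,0,-0.44,0,0,0,-1,0,0,0,0,0,0,-1])

```text
clock: 7.87
tcp_pos: [0.484, -0.2009, 0.2186]
eef_rot: [-2.976, -0.079, -0.973]
contact_force: [0.3, 0.1, -3.0]
gripper_width: 0.132
finger_force: 59.5
```

Run:
```python
from h import *
from station import env
np.set_printoptions(precision=3,suppress=True)
s=env.state();print(s["q"],s["clock"],s["gripper_width"],s["contact_force"],frame())
rows(cur(),fr([.642,-.034,.205],-.7,14),12)
```

```text
[-0.725  0.26   2.169  1.105  0.477 -0.157] 7.8667 0.1323316298846112 [ 0.267  0.071 -2.969] (array([ 0.473, -0.201,  0.199]), array([ 2.817, -0.161, -0.172]))
12 x [0.272, -0.34, 0.223, -0.034, 0.201, 0.039]
```

Emit:
carry_out(deltas=[0.27,-0.34,0.22,-0.034,0.2,0.04,-1,0.27,-0.34,0.22,-0.034,0.2,0.04,-1,0.27,-0.34,0.22,-0.034,0.2,0.04,-1,0.27,-0.34,0.22,-0.034,0.2,0.04,-1,0.27,-0.34,0.22,-0.034,0.2,0.04,-1,0.27,-0.34,0.22,-0.034,0.2,0.04,-1,0.27,-0.34,0.22,-0.034,0.2,0.04,-1,0.27,-0.34,0.22,-0.034,0.2,0.04,-1,0.27,-0.34,0.22,-0.034,0.2,0.04,-1,0.27,-0.34,0.22,-0.034,0.2,0.04,-1,0.27,-0.34,0.22,-0.034,0.2,0.04,-1,0.27,-0.34,0.22,-0.034,0.2,0.04,-1])

```text
clock: 8.87
tcp_pos: [0.6458, -0.0331, 0.2217]
eef_rot: [2.847, -0.017, 1.314]
contact_force: [1.1, -0.3, -3.0]
gripper_width: 0.132
finger_force: 59.6
```

Run:
```python
from h import *
from station import env,vision
import cv2
np.set_printoptions(precision=3,suppress=True)
s=env.state();print(s["q"],s["clock"],s["gripper_width"],s["contact_force"],frame())
rows(cur(),fr([.642,-.034,.205],-.7,14),4)
rows(cur(),fr([.691,-.034,.15],-.7,14),5)
a=vision.snapshot("scene")["pixels"];b=vision.snapshot("wrist")["pixels"]
im=np.hstack([cv2.resize(a[100:400,150:550],(400,300)),cv2.resize(b,(400,300))]);cv2.imwrite("pics/p2.png",im[:,:,::-1])
```

```text
[-0.213  0.399  2.077  2.459  0.242 -1.035] 8.8667 0.13219921724624586 [ 1.074 -0.27  -2.969] (array([ 0.639, -0.033,  0.2  ]), array([ -0.823, -13.507,   0.162]))
4 x [0.036, 0.007, -0.01, -0.002, 0.021, -0.008]
5 x [-0.023, 0.002, 0.357, -0.001, 0.017, -0.006]
```

View pics/p2.png

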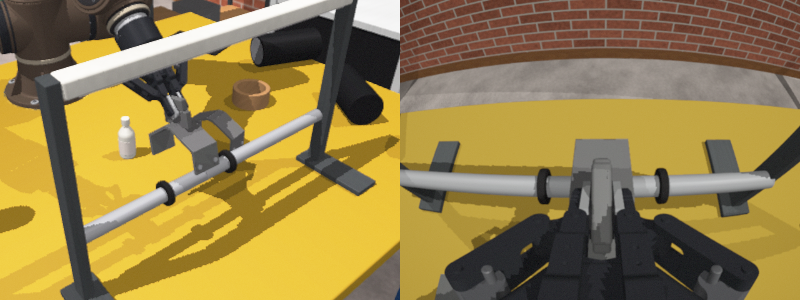

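Both views show the frame held tilted, with its front leg over the bar. In the wrist picture it is centred between the collars (544 and 661, frame at 601). I'll continue.

Emit:
carry_out(deltas=[-0.02,0,0.36,0,0.017,0,-1,-0.02,0,0.36,0,0.017,0,-1,-0.02,0,0.36,0,0.017,0,-1,-0.02,0,0.36,0,0.017,0,-1,-0.02,0,0.36,0,0.017,0,-1,0,0,0,0,0,0,-1])

```text
clock: 9.47
tcp_pos: [0.6986, -0.035, 0.171]
eef_rot: [2.843, -0.017, 1.324]
contact_force: [-1.3, -0.4, -3.4]
gripper_width: 0.13
finger_force: 59.6
```

Run:
```python
from h import *
from station import env
np.set_printoptions(precision=3,suppress=True)
s=env.state();print(s["q"],s["clock"],s["gripper_width"],s["contact_force"],frame())
W4=fr([.692,-.034,.142],-.7,0);rows(cur(),W4,6); rows(W4,fr([.692,-.034,.132],-.7,0),4)
```

```text
[-0.195  0.544  1.998  2.648  0.297 -1.214] 9.4667 0.12998672014398865 [-1.285 -0.367 -3.378] (array([ 0.692, -0.035,  0.149]), array([ -0.809, -13.915,   0.176]))
6 x [-0.012, -0.003, 0.041, -0.001, -0.405, -0.005]
4 x [-0.037, -0.0, 0.051, 0.0, 0.0, 0.0]
```

Emit:
carry_out(deltas=[-0.01,0,0.04,0,-0.405,0,-1,-0.01,0,0.04,0,-0.405,0,-1,-0.01,0,0.04,0,-0.405,0,-1,-0.01,0,0.04,0,-0.405,0,-1,-0.01,0,0.04,0,-0.405,0,-1,-0.01,0,0.04,0,-0.405,0,-1,0,0,0,0,0,0,-1])

```text
clock: 10.05
tcp_pos: [0.701, -0.0308, 0.1682]
eef_rot: [-2.932, 0.008, -1.1]
contact_force: [-0.2, 0.6, -2.8]
gripper_width: 0.129
finger_force: 59.5
```

Run:
```python
from h import *
from station import env,vision
import cv2
np.set_printoptions(precision=3,suppress=True)
s=env.state();print(s["q"],s["clock"],s["gripper_width"],s["contact_force"],frame())
rows(cur(),fr([.692,-.034,.133],-.7,0),4)
a=vision.snapshot("scene")["pixels"];b=vision.snapshot("wrist")["pixels"]
im=np.hstack([cv2.resize(a[170:320,240:440],(400,300)),cv2.resize(b,(400,300))]);cv2.imwrite("pics/p3.png",im[:,:,::-1])
```

```text
[-0.185  0.532  1.908  1.627  0.128 -0.188] 10.05 0.12907459766903887 [-0.248  0.636 -2.803] (array([ 0.691, -0.03 ,  0.147]), array([-0.251, -5.094,  0.816]))
4 x [-0.047, 0.021, 0.084, -0.041, -0.222, -0.005]
```

View pics/p3.png

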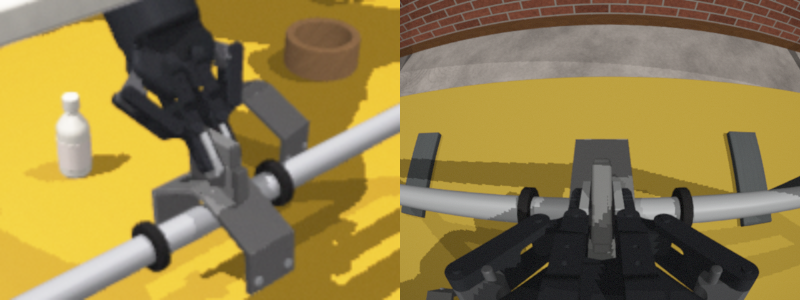

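Astride and just above the bar, 5° of tilt left. The wrist is near its singular pose, so the last turn goes slower.

Emit:
carry_out(deltas=[-0.02,0.01,0.02,-0.02,-0.11,0,-1,-0.02,0.01,0.02,-0.02,-0.11,0,-1,-0.02,0.01,0.02,-0.02,-0.11,0,-1,-0.02,0.01,0.02,-0.02,-0.11,0,-1,-0.02,0.01,0.02,-0.02,-0.11,0,-1,-0.02,0.01,0.02,-0.02,-0.11,0,-1,-0.02,0.01,0.02,-0.02,-0.11,0,-1,-0.02,0.01,0.02,-0.02,-0.11,0,-1,0,0,0,0,0,0,-1])

```text
clock: 10.9
tcp_pos: [0.7004, -0.0335, 0.1593]
eef_rot: [2.983, -0.017, 0.974]
contact_force: [-0.4, 0.2, -2.6]
gripper_width: 0.131
finger_force: 59.5
```

Run:
```python
from h import *
from station import env
np.set_printoptions(precision=3,suppress=True)
s=env.state();print(s["q"],s["clock"],s["gripper_width"],s["contact_force"],frame())
rows(cur(),fr([.692,-.034,.133],-.7,0),6)
```

```text
[-0.178  0.543  1.864  0.726  0.147  0.715] 10.9 0.13134354816933383 [-0.415  0.246 -2.643] (array([ 0.689, -0.033,  0.139]), array([-0.758, -0.13 ,  0.177]))
6 x [-0.005, 0.003, 0.029, -0.003, -0.004, -0.004]
```

Emit:
carry_out(deltas=[-0.005,0,0.03,0,0,0,-1,-0.005,0,0.03,0,0,0,-1,-0.005,0,0.03,0,0,0,-1,-0.005,0,0.03,0,0,0,-1,-0.005,0,0.03,0,0,0,-1,0,0,0,0,0,0,-1,0,0,0,0,0,0,-1])

```text
clock: 11.48
tcp_pos: [0.7036, -0.0336, 0.1541]
eef_rot: [2.982, -0.017, 0.975]
contact_force: [-0.4, -0.6, -3.4]
gripper_width: 0.132
finger_force: 59.5
```

Run:
```python
from h import *
from station import env
np.set_printoptions(precision=4,suppress=True)
s=env.state();print(s["q"],s["clock"],s["gripper_width"],s["contact_force"],frame())
p,R=cur(); rows((p,R),(p+[0,0,-.003],R),3)
```

```text
[-0.1765  0.5541  1.8602  0.761   0.14    0.6808] 11.4833 0.13183826554985134 [-0.448  -0.5799 -3.4144] (array([ 0.6921, -0.0334,  0.1341]), array([-0.7802, -0.1825,  0.1386]))
3 x [-0.015, -0.0, 0.02, 0.0, 0.0, 0.0]
```

Emit:
carry_out(deltas=[-0.015,0,0.02,0,0,0,-1,-0.015,0,0.02,0,0,0,-1,0,0,0,0,0,0,-1])

```text
clock: 11.73
tcp_pos: [0.7039, -0.0337, 0.153]
eef_rot: [2.981, -0.017, 0.977]
contact_force: [-0.5, -0.0, 2.0]
gripper_width: 0.136
finger_force: 60.2
```

The force went from -3 N to +2 N, so the frame is seated. Releasing.

Emit:
carry_out(deltas=[0,0,0,0,0,0,-0.6,0,0,0,0,0,0,-0.5,0,0,0,0,0,0,-0.4,0,0,0,0,0,0,-0.2,0,0,0,0,0,0,0,0,0,0,0,0,0,0.2,0,0,0,0,0,0,0.2,0,0,0,0,0,0,0.2])

```text
clock: 12.4
tcp_pos: [0.7036, -0.0337, 0.1523]
eef_rot: [2.982, -0.017, 0.975]
contact_force: [-0.5, -0.3, 0.7]
gripper_width: 0.597
finger_force: 0.0
```

Run:
```python
from station import env,vision
import cv2,numpy as np
s=env.state();print(s["q"].round(3),s["gripper_width"],s["contact_force"].round(1))
a=vision.snapshot("scene")["pixels"];b=vision.snapshot("wrist")["pixels"]
im=np.hstack([cv2.resize(a[170:320,240:440],(400,300)),cv2.resize(b,(400,300))]);cv2.imwrite("pics/p4.png",im[:,:,::-1])
```

```text
[-0.177  0.557  1.862  0.783  0.137  0.659] 0.5969652135401201 [-0.5 -0.3  0.7]
```

View pics/p4.png

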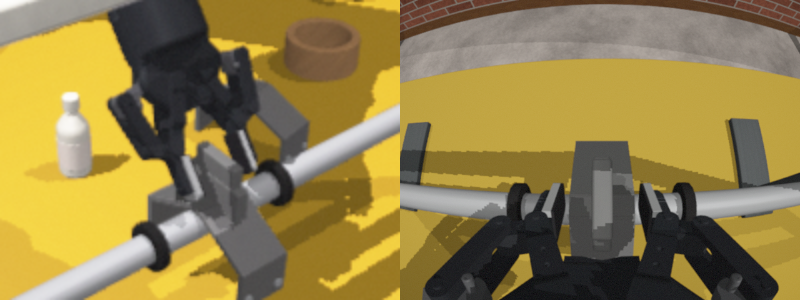

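Emit:
carry_out(deltas=[-0.06,0,-0.25,0,0,0,0.2,-0.06,0,-0.25,0,0,0,0.2,-0.06,0,-0.25,0,0,0,0.2,-0.06,0,-0.25,0,0,0,0.2,-0.06,0,-0.25,0,0,0,0.2,-0.06,0,-0.25,0,0,0,0.2,-0.06,0,-0.25,0,0,0,0.2,-0.06,0,-0.25,0,0,0,0.2,-0.06,0,-0.25,0,0,0,0.2,-0.06,0,-0.25,0,0,0,0.2,-0.06,0,-0.25,0,0,0,0.2,-0.06,0,-0.25,0,0,0,0.2])

```text
clock: 13.5
tcp_pos: [0.6086, -0.0325, 0.2327]
eef_rot: [2.982, -0.017, 0.975]
contact_force: [0.3, 0.2, 0.3]
gripper_width: 0.604
finger_force: 0.0
```

Emit:
carry_out(deltas=[0,0,0,0,0,0,0.2,0,0,0,0,0,0,0.2,0,0,0,0,0,0,0.2,0,0,0,0,0,0,0.2,0,0,0,0,0,0,0.2,0,0,0,0,0,0,0.2])

```text
clock: 14.0
tcp_pos: [0.6096, -0.0324, 0.2317]
eef_rot: [2.982, -0.017, 0.974]
contact_force: [0.0, 0.1, -0.2]
gripper_width: 0.603
finger_force: 0.0
```

Run:
```python
from station import env,vision
import cv2,numpy as np
s=env.state();print(s["q"].round(3),s["gripper_width"],s["contact_force"].round(1))
a=vision.snapshot("scene")["pixels"];b=vision.snapshot("wrist")["pixels"]
im=np.hstack([cv2.resize(a[170:320,240:440],(400,300)),cv2.resize(b,(400,300))]);cv2.imwrite("pics/p5.png",im[:,:,::-1])
```

```text
[-0.21   0.326  2.008  0.562  0.219  0.858] 0.602838395495278 [ 0.   0.1 -0.2]
```

View pics/p5.png

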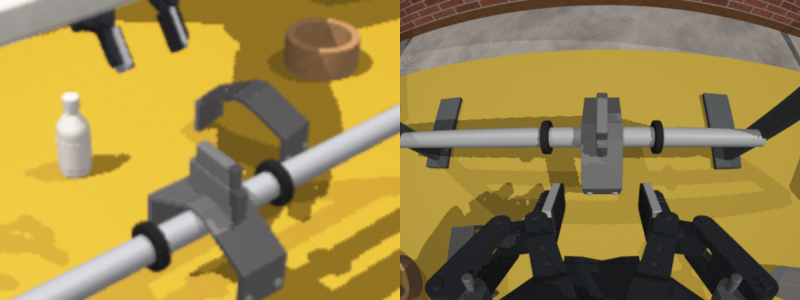

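The frame hangs astride the bar, centred between the collars (546 and 657, frame at 602), with the crest upright and the gripper clear.

```bash
python3 -c "
from station import env
print(env.finish_job())"
```

```text
the job is handed in; nothing more can be done
None
```

The crested frame hangs by itself astride the rail, centred between the stop collars with its crest upright and square to the bar; the gripper is clear, no bump showed in the force readings, I moved none of the bystanders, and the job was handed in at about 14 s.

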